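# Lock the brake block hold-down strap with the slim key

### The arm

A 6-joint arm with a two-finger parallel gripper is mounted at the origin on the work surface. World frame = base frame: x ahead of the robot, y to its left, z up, the work surface at z = 0. Lengths are in m, angles in rad, forces in N, time in s.
With the tool pointing down it reaches from about 0.3 to 0.825 m from the base axis. Payload 5.4 kg.
Tool frame: the origin (TCP) lies at the very end of the fingers, on their centre line; the grasp point (between the pads) lies 19 mm behind it; z points along the fingers, x is the direction in which the jaws open and shut, and the axes are right-handed (so a half turn about z gives the same grasp; the last joint's range is limited). The gripper opens to 92 mm and grips with 3 to 60 N. Pads are 20 mm wide; open, the fingers measure 128 mm over their backs; the gripper's body (75 mm by 189 mm) begins 69 mm behind the grasp point.
Start: joints at [1.133, 0.158, 1.597, -0, 1.386, -0.21], TCP at [0.13, 0.56, 0.187] pointing down, gripper open.
Joint ranges: [-2.91, 2.91], [-0.94, 2.29], [0.18, 2.7], [-1.29, 4.43], [0.17, 2.64], [-3, 3]. Speed limits (rad/s): [2.57, 2.57, 3.14, 3.14, 3.14, 3.14].

### API

Orientations are given as a rotation vector (axis times angle).
In Python, from workcell import bot gives the robot as it stands. Calls block until the motion is done:
- bot.goto(position, orientation): joint-space move of the TCP to a pose.
- bot.line_to(position, rot=None, max_speed=0.15): straight line of the TCP; rot=None keeps the orientation; max_speed is the mean speed in m/s.
- bot.set_joints(angles): joint-space move.
- bot.set_gripper(opening, newtons=None): opening from 0.0 (shut) to 1.0 (fully open); newtons is the grip in N (None keeps the last); returns when the fingers have stopped.
- bot.hold(seconds).
- bot.inverse_kinematics(position, orientation): joint angles nearest the present ones, or None.
- bot.read_camera(name): name is "side" or "top"; returns a dict with "pixels" (400x640x3 uint8, blue, green, red), "fx", "fy", "cx", "cy" (pixels), "k1" (the pictures are not rectified: a ray, as slopes to the right and down, at radius r is drawn at 1 + k1 r^2 times it, then the intrinsics apply), "R" (3x3) and "t" (3): a world point X has camera coordinates R X + t. Camera axes: x right, y down, z forward; pixel columns grow to the right and rows downward; lengths in m; the calibration is good to about 2 mm. A picture is of the moment at which its call begins. There is no depth.
A pose or a line that the arm cannot do raises bot.MotionError and nothing moves.
- bot.job_done(): hands the job in, once; it reports no verdict.
Readings, each from a call of its own:
- bot.current_clock(): time.
- bot.current_joints(): joint angles.
- bot.current_joint_vel(): joint speeds.
- bot.current_effort(): joint torques, N m.
- bot.current_ee_pos(): TCP position.
- bot.current_tool_rot(): TCP orientation.
- bot.current_contact_force(): force on the tool from outside, world axes, zero at the start.
- bot.current_ft_torque(): the same for the moment, N m.
- bot.current_opening(): opening from 0.0 (shut) to 1.0 (fully open).
Only numpy, scipy, OpenCV 4.12 (cv2) and the standard library are available. Lean on these libraries where they do the work, as an engineer would, in place of code of your own. Each camera call takes 0.05 s, during which the arm holds its last target.

### The job

Swing the blue hold-down strap over the clamped brake block so that it lies fully down over its brass staple. Then push the slim retaining key (not the broad one) from the robot's side through the staple loop above the strap until its head is close to the staple, and let go of it there.

Things in the scene. Friction and masses are not known exactly. Their poses are not given: they have to be found in the camera images.
- strap (a joint): Angle (rad) of the blue steel hold-down strap, 166 x 44 x 6 mm, on a level hinge 63 mm above the bench, 130 mm from staple_eye along its y. 0 = shut, level across the brake block, slot around the staple; 1.57 = upright; 1.95 = leaning back on its stop. Starts at 1.65 or more. Friction holds it only near upright: pushed to about 1.2 or less it falls shut slowly in a second or two.
- strap_end (a point): Point at mid-thickness and mid-width of the strap, 135 mm from the hinge, 31 mm short of its free end, in the slotted part (slot 14 mm wide, 52 mm long; 15 mm of metal at each side). With the strap open it is about 190 mm above the bench. The face to push on is the outer one, away from the staple.
- staple_eye (a point): Centre of the fixed brass staple loop (8 mm bar, top 102 mm above the bench), 80 mm above the bench. Over the shut strap (top at 66 mm) the opening is 28 mm wide, 28 high. x: level, away from the robot through the loop, the way to push the key; y: level, towards the strap's hinge; z up. The brake block starts 35 mm off on the hinge side, 57 mm high, two lugs on it 71; cam lock 62.
- key_grip (a point): Centre of the slim galvanized key's head, an upright tab 24 (x) by 16 (y) by 36 mm high, 18 mm above its underside; key 190 g, lying on the bench. The flat shank runs along +x, 12 wide, 10 high, undersides flush, its mid-line 13 mm below this point, its tip 102 mm from it. The other key, with a 36 mm wide shank, is too broad for the loop.
Not all that is in view belongs to the job. There is more than one size of the part that bears key_grip; the job needs the smallest.

How it is judged:
By the outcome, as a careful person would: the job done as asked, in the order asked, and still so for the second after the job is handed in, with the robot touching nothing.
It also fails if it takes over 54 s, if anything falls off the work surface, if the arm or the gripper's body presses on something with over 40 N, if the wrist force passes 120 N, or if a joint passes its speed limit or range.

## Working session

There is one attempt and no reset: what is moved stays moved. The work goes in short steps, each a Python script; the robot and the scene stay as the last script left them, time stands still between calls to the robot, and variables do not carry over. Pictures are saved under pics/ and viewed, and the job is handed in when it is done.

```bash
mkdir -p pics; ls; cat > h.py <<'E'
import numpy as np, cv2
from workcell import bot
def cam(n):
    return bot.read_camera(n)
def ray(c,u,v):
    d=cv2.undistortPoints(np.array([[[u,v]]],float),np.array([[c['fx'],0,c['cx']],[0,c['fy'],c['cy']],[0,0,1]]),np.array([c['k1'],0,0,0,0.]))[0,0]
    R=np.array(c['R']);t=np.array(c['t'])
    return -R.T@t, R.T@np.array([d[0],d[1],1.])
def onz(c,u,v,z):
    o,d=ray(c,u,v); return o+d*(z-o[2])/d[2]
def tri(c1,p1,c2,p2):
    o1,d1=ray(c1,*p1);o2,d2=ray(c2,*p2)
    s=np.linalg.lstsq(np.c_[d1,-d2],o2-o1,rcond=None)[0]
    a=o1+s[0]*d1;b=o2+s[1]*d2
    return (a+b)/2,np.linalg.norm(a-b)
def proj(c,X):
    x=np.array(c['R'])@np.array(X,float)+np.array(c['t']);a,b=x[0]/x[2],x[1]/x[2];k=1+c['k1']*(a*a+b*b)
    return np.array([c['fx']*a*k+c['cx'],c['fy']*b*k+c['cy']])
E
python3 - <<'E'
from h import *
import pickle
for n in('top','side'):
    c=cam(n);cv2.imwrite(f'pics/{n}0.png',c['pixels']);pickle.dump(c,open(n+'0.pkl','wb'))
    R=np.array(c['R']);print(n,c['fx'],c['k1'],-R.T@c['t'],R)
print(bot.current_clock(),bot.current_tool_rot())
E
```

```text
pics
top 388.39684597541435 0.019710908368562 [ 0.37919667 -0.07808736  0.79528968] [[ 0.02053817 -0.99912273  0.03649596]
 [-0.99382286 -0.02438396 -0.10826605]
 [ 0.10906099 -0.03404694 -0.99345181]]
side 373.0025750472973 -0.07849286403436906 [ 0.26963211 -0.59681392  0.5988329 ] [[ 0.93204781 -0.36206576  0.01397337]
 [-0.23389754 -0.63066859 -0.73996559]
 [ 0.27672877  0.68641497 -0.67249957]]
0.1 [ 2.45897320e+00  1.95412131e+00 -2.29191858e-03]
```

View pics/top0.png

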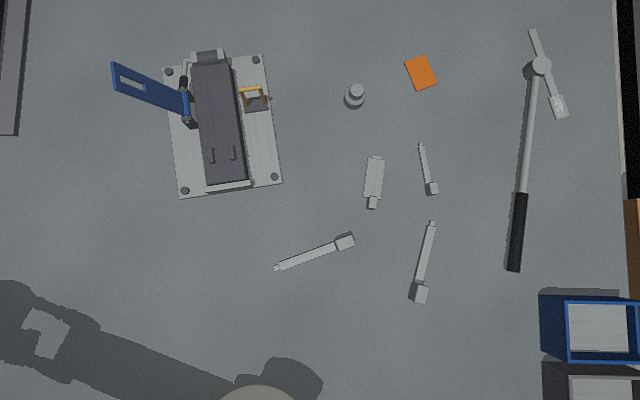

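View pics/side0.png

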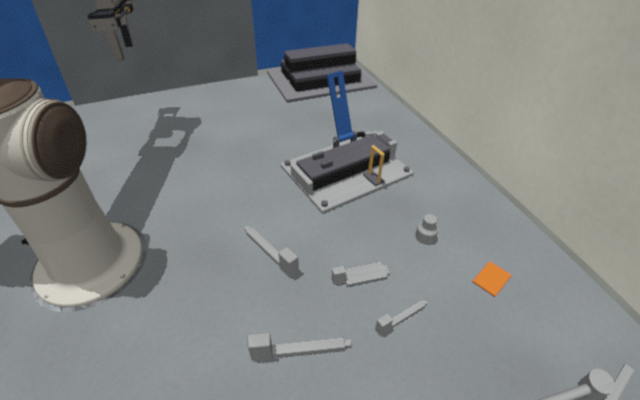

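```bash
python3 - <<'E'
from h import *
import pickle
T=pickle.load(open('top0.pkl','rb'));S=pickle.load(open('side0.pkl','rb'))
def crop(c,u0,v0,u1,v1,k,n): cv2.imwrite(n,cv2.resize(c['pixels'][v0:v1,u0:u1],None,fx=k,fy=k,interpolation=cv2.INTER_CUBIC))
crop(T,260,130,450,310,4,'pics/ck.png')
crop(T,100,40,290,200,4,'pics/cs.png')
crop(S,270,60,420,210,4,'pics/css.png')
crop(S,230,215,440,365,3.5,'pics/ckk.png')
E
```

```text
(no output)
```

View pics/ck.png

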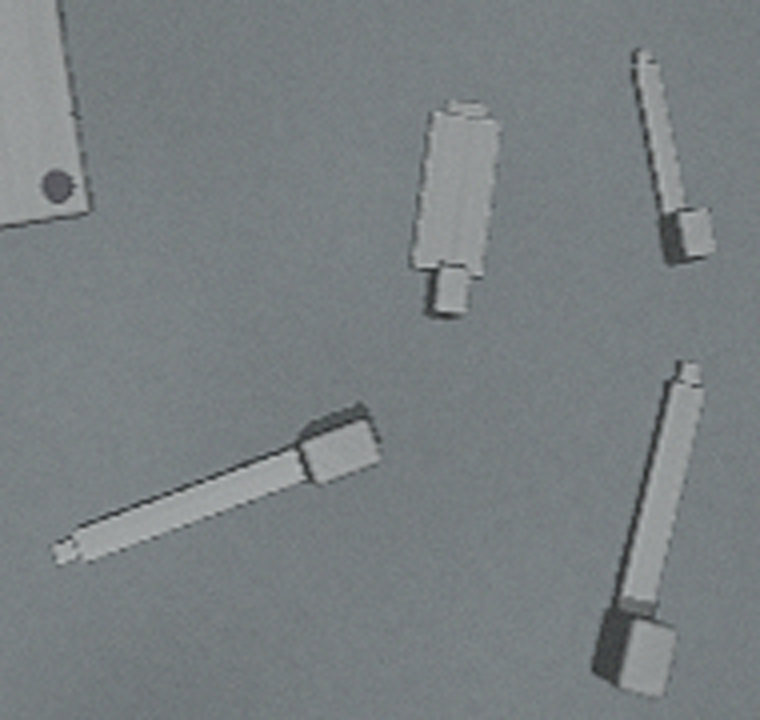

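View pics/ckk.png

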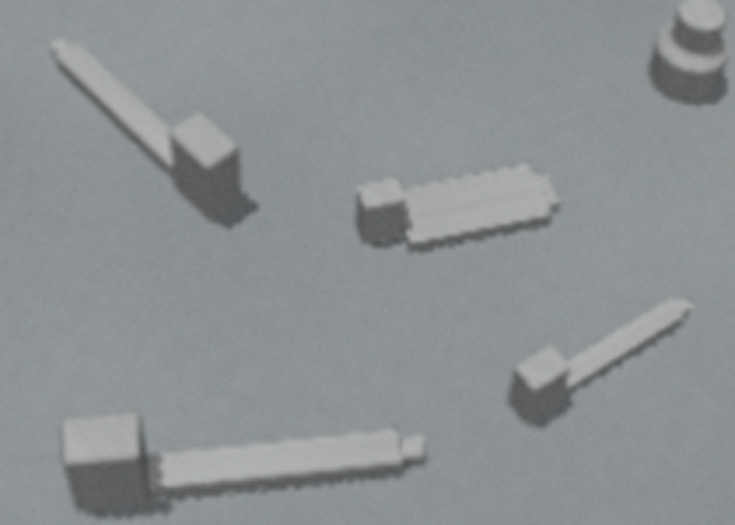

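View pics/cs.png

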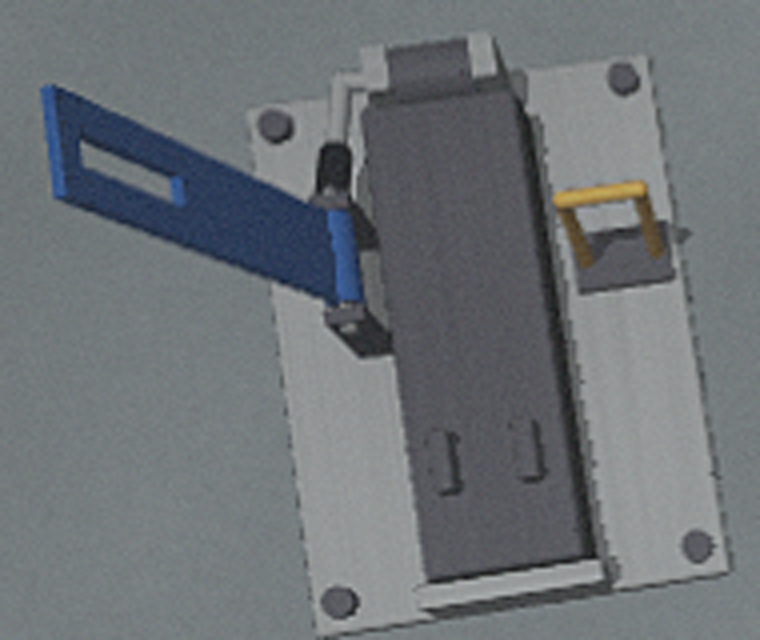

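View pics/css.png

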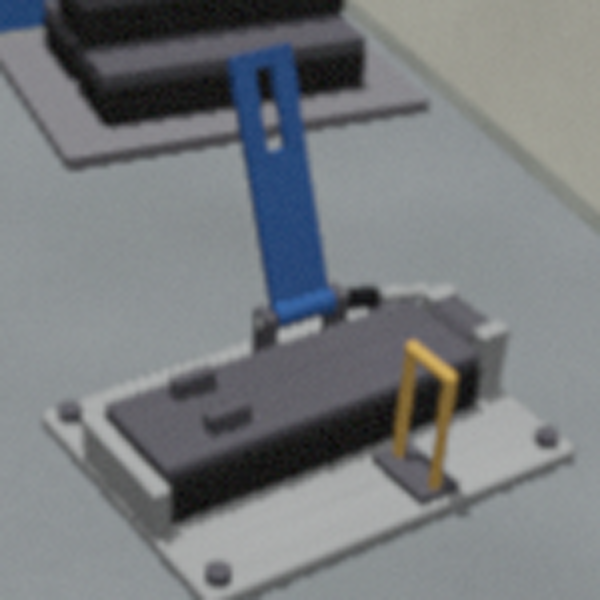

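```bash
python3 - <<'E'
from h import *
import pickle
T=pickle.load(open('top0.pkl','rb'));S=pickle.load(open('side0.pkl','rb'))
ct=lambda x,y:(x/4+260-.4,y/4+130-.4)
cs=lambda x,y:(x/4+100-.4,y/4+40-.4)
css=lambda x,y:(x/4+270-.4,y/4+60-.4)
ck=lambda x,y:(x/3.5+230-.4,y/3.5+215-.4)
np.set_printoptions(precision=4,suppress=True)
for nm,h,t,zt,hs in [('slim',(697,231),(642,52),.036,(542,368)),('tilt',(342,450),(65,550),.036,(205,140)),('big',(650,657),(688,368),.05,(103,440)),('broad',(450,292),(467,103),.036,(381,190))]:
    p,e=tri(T,ct(*h),S,ck(*hs)); H=onz(T,*ct(*h),p[2]); t_=onz(T,*ct(*t),.008)
    print(nm,p,e,'tip',t_,'L',np.linalg.norm((t_-p)[:2]))
tc=[ct(*q) for q in [(678,212),(709,208),(715,248),(685,259)]]
P=[onz(T,*q,.036) for q in tc];print(P,np.linalg.norm(P[0]-P[1]),np.linalg.norm(P[1]-P[2]))
# staple bar ends
for q,s in [((560,199),(412,347)),((642,188),(452,376)),((600,193),(432,362))]:
    print('staple',onz(T,*cs(*q),.101),tri(T,cs(*q),S,css(*s)))
print('hinge',onz(T,*cs(345,258),.066),tri(T,cs(345,258),S,css(305,304)))
for q,s in [((46,88),(232,60)),((60,198),(290,46))]:
    print('free end',tri(T,cs(*q),S,css(*s)), onz(T,*cs(*q),.225))
for q,s in [((62,143),(261,53)),]:
    print('end mid',tri(T,cs(*q),S,css(*s)))
# plate long edges at z~.01
for q in [(650,58),(730,570),(320,632),(250,112)]: print('plate',onz(T,*cs(*q),.01))
E
```

```text
slim [ 0.4929 -0.339   0.0351] 0.00016586446269888444 tip [ 0.5906 -0.3204  0.008 ] L 0.09946361322045823
tilt [ 0.3811 -0.1612  0.0509] 0.00138924059920929 tip [ 0.3281 -0.0279  0.008 ] L 0.14340710686338878
big [ 0.2867 -0.3085  0.0508] 0.001085241542278418 tip [ 0.426  -0.3428  0.008 ] L 0.1433838116061301
broad [ 0.4604 -0.2154  0.0371] 0.0028768143353204234 tip [ 0.5609 -0.2286  0.008 ] L 0.10136830581830443
[array([ 0.502 , -0.3293,  0.036 ]), array([ 0.5044, -0.3449,  0.036 ]), array([ 0.4844, -0.3476,  0.036 ]), array([ 0.4785, -0.3325,  0.036 ])] 0.015802724073666903 0.020254911145142412
staple [0.6557 0.0427 0.101 ] (array([0.6572, 0.0428, 0.0993]), np.float64(0.0016461732964292144))
staple [0.6623 0.0055 0.101 ] (array([0.663 , 0.005 , 0.1021]), np.float64(0.002174784233401727))
staple [0.6592 0.0246 0.101 ] (array([0.6607, 0.0245, 0.0996]), np.float64(0.001911987252834265))
hinge [0.6365 0.1494 0.066 ] (array([0.6361, 0.1478, 0.0705]), np.float64(0.0023340241079944472))
free end (array([0.6288, 0.2202, 0.2139]), np.float64(0.03380628327595073)) [0.6416 0.213  0.225 ]
free end (array([0.6201, 0.201 , 0.2229]), np.float64(0.03997131874669169)) [0.5994 0.205  0.225 ]
end mid (array([0.6249, 0.2092, 0.2176]), np.float64(0.002282764931139334))
plate [0.7703 0.0147 0.01  ]
plate [ 0.4994 -0.0352  0.01  ]
plate [0.4625 0.1686 0.01  ]
plate [0.7323 0.2193 0.01  ]
```

```bash
cat >> h.py <<'E'
from scipy.spatial.transform import Rotation as Ro
YAW=.18
EX=np.array([np.cos(YAW),np.sin(YAW),0]);EY=np.array([-np.sin(YAW),np.cos(YAW),0])
EYE=np.array([.660,.0245,.080]);HG=EYE+.13*EY
def down(yaw):
    c,s=np.cos(yaw),np.sin(yaw)
    return Ro.from_matrix(np.array([[c,s,0],[s,-c,0],[0,0,-1.]])).as_rotvec()
E
python3 - <<'E'
from h import *
bot.set_gripper(0.0)
def at(off,z): p=HG+off*EY; p[2]=z; return p
q=[bot.inverse_kinematics(at(.115,.165),down(y)) for y in (YAW,YAW+np.pi)]
print(q)
p=bot.current_ee_pos()
yaw=YAW if q[1] is None or abs(q[0][5])<abs(q[1][5]) else YAW+np.pi
bot.goto(at(.125,.25),down(yaw))
bot.line_to(at(.115,.165),max_speed=.15)
c=cam('side');cv2.imwrite('pics/s1.png',c['pixels'])
print(yaw,bot.current_clock(),bot.current_ee_pos(),bot.current_contact_force())
E
```

```text
[array([ 2.27248885e-01,  4.18921118e-01,  1.32409295e+00, -4.44089210e-16,
        1.39857858e+00,  4.72488852e-02]), None]
0.18 4.25 [0.61704329 0.26604637 0.16678903] [-0.66242975 -0.81248045  0.50245325]
```

View pics/s1.png

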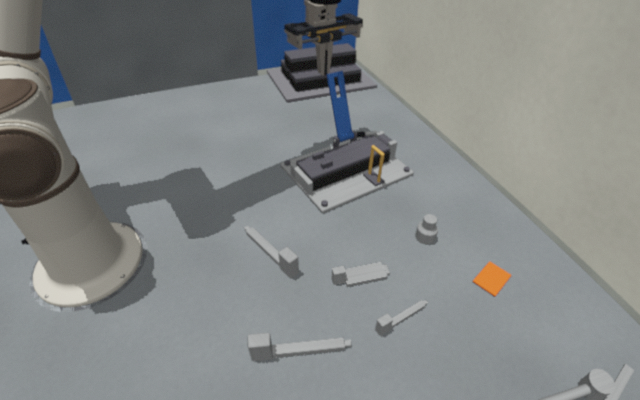

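The closed fingers (around 325,60) are behind the strap (tip 337,75), on its outer side. Now the push.

```bash
python3 - <<'E'
from h import *
def at(off,z): p=HG+off*EY; p[2]=z; return p
for o in (.07,.03,0,-.025,-.045):
    bot.line_to(at(o,.165),max_speed=.12); print(o,bot.current_contact_force(),bot.current_clock())
bot.hold(.6)
c=cam('side');cv2.imwrite('pics/s2.png',c['pixels'])
c=cam('top');cv2.imwrite('pics/t2.png',c['pixels'])
E
```

```text
0.07 [ 0.32298784  0.9314329  -0.01348831] 4.775
0.03 [ 0.49815197  0.69581804 -0.63666622] 5.2583
0 [ 0.12775116 -0.35051941  0.53752515] 5.6583
-0.025 [-0.28021258  0.58761171 -0.26970143] 6.0167
-0.045 [-0.16131453 -0.28573665 -0.81952004] 6.3333
```

View pics/s2.png

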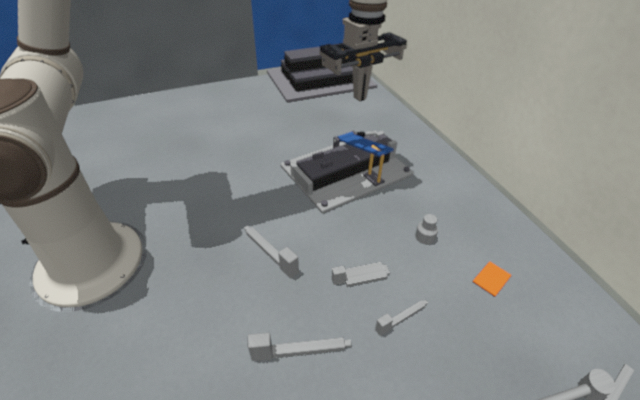

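```bash
python3 - <<'E'
from h import *
import pickle
p=np.array(bot.current_ee_pos());p[2]=.2;bot.line_to(p,max_speed=.2)
K=np.array([.4926,-.3388,0])
for y in (.188-np.pi/2,.188+np.pi/2):
    print(y,bot.inverse_kinematics(K+[0,0,.007],down(y)))
bot.goto(K+[0,0,.11],down(.188-np.pi/2))
bot.set_gripper(.5)
for n in('side','top'):
    c=cam(n);cv2.imwrite(f'pics/{n}3.png',c['pixels']);pickle.dump(c,open(n+'3.pkl','wb'))
    a=c['pixels'][60:220,270:430] if n=='side' else c['pixels'][40:200,140:300]
    cv2.imwrite(f'pics/{n}3c.png',cv2.resize(a,None,fx=3.7,fy=3.7,interpolation=cv2.INTER_CUBIC))
print(bot.current_clock(),bot.current_ee_pos())
E
```

```text
-1.3827963267948966 [-8.04393717e-01  4.15389225e-01  1.66417844e+00 -4.44089210e-16
  1.06202499e+00  5.78402610e-01]
1.7587963267948965 [-8.04393717e-01  4.15389225e-01  1.66417844e+00 -4.44089210e-16
  1.06202499e+00 -2.56319004e+00]
10.0083 [ 0.49258631 -0.33882364  0.11000129]
```

View pics/side3.png

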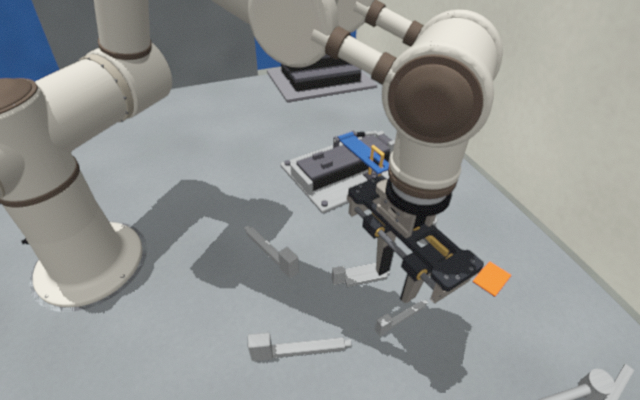

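View pics/side3c.png

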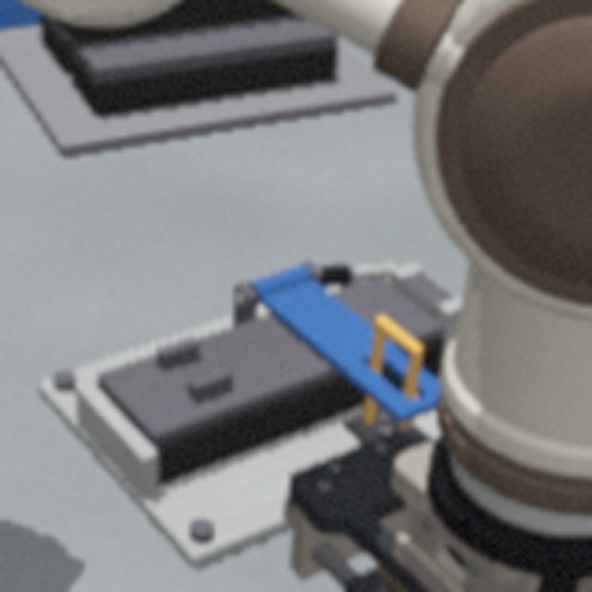

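View pics/top3c.png

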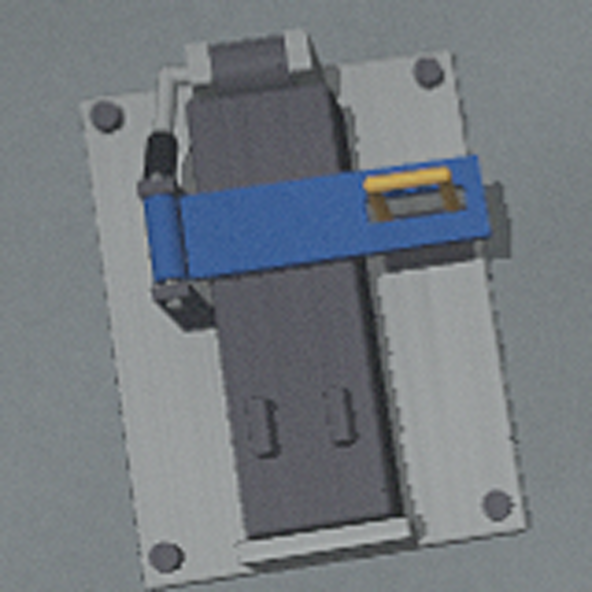

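View pics/top3.png

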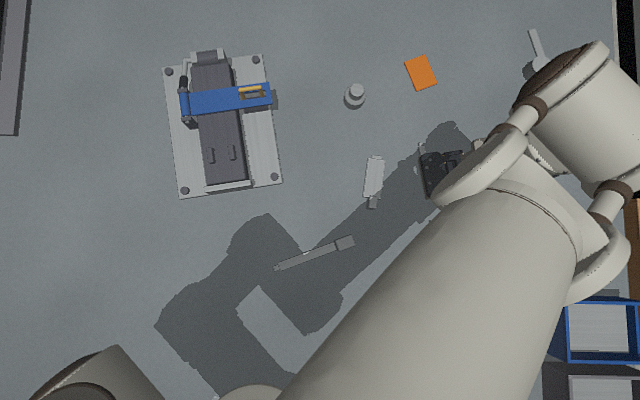

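Strap is flat across the block with its slot around the staple (top crop: staple bar at 408,180; strap end at 480,195). Candidates for the key (top view): (434,188) slim and small; (344,242) and (420,295) slim but 143 mm long with 51 mm heads; (373,200) broad. The first one matches (36 mm head, ~100 mm to the tip), as the enlarged crop shows. Grasping it.

```bash
python3 - <<'E'
from h import *
import pickle
T=pickle.load(open('top3.pkl','rb'))
for q in [(474,157),(490,236),(150,197),(158,283)]:
    P=onz(T,q[0]/3.7+140-.4,q[1]/3.7+40-.4,.066)-EYE; print('strap',P@EX,P@EY)
for q in [(368,184),(448,175)]:
    P=onz(T,q[0]/3.7+140-.4,q[1]/3.7+40-.4,.101)-EYE; print('staple',P@EX,P@EY)
K=np.array([.4926,-.3388,0])
bot.line_to(K+[0,0,.0065],max_speed=.12)
print(bot.current_ee_pos(),bot.current_contact_force())
bot.set_gripper(0,30)
print('open',bot.current_opening()*92,bot.current_contact_force())
bot.line_to(K+[0,0,.14],max_speed=.15)
print(bot.current_ee_pos(),bot.current_contact_force(),bot.current_opening()*92,bot.current_clock())
c=cam('side');cv2.imwrite('pics/s4.png',c['pixels'])
E
```

```text
strap 0.020630398017644134 -0.03341965475465417
strap -0.022834015075993367 -0.035373626687020654
strap 0.022858819518181292 0.1349567726719334
strap -0.02313179098304442 0.13667218447454532
staple -0.0008363027885216636 0.01969284243243584
staple -0.0018674211717752622 -0.020110819873774992
[ 0.49324874 -0.33945908  0.00747549] [ 0.58697086 -0.22096559  0.00078078]
open 14.178611781109149 [-0.08825662  0.26422822  1.47334019]
[ 0.49189861 -0.33809387  0.13856327] [-0.15110439 -0.16534283 -2.47546839] 14.652346238991067 12.65
```

View pics/s4.png

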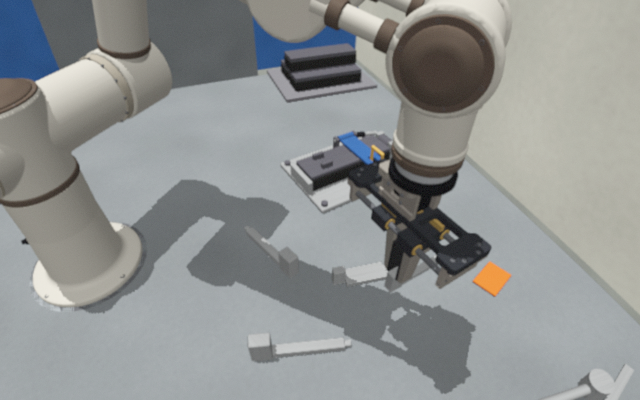

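```bash
python3 - <<'E'
from h import *
import pickle
bot.set_gripper(0,40)
P=EYE-.136*EX; P[2]=.13
bot.goto(P,down(YAW-np.pi/2))
P[2]=.085; bot.line_to(P,max_speed=.15); bot.hold(.2)
print(bot.current_ee_pos(),bot.current_clock(),bot.current_contact_force(),bot.current_opening()*92)
for n in('side','top'):
    c=cam(n);cv2.imwrite(f'pics/{n}5.png',c['pixels']);pickle.dump(c,open(n+'5.pkl','wb'))
    a=c['pixels'][90:240,270:430] if n=='side' else c['pixels'][60:210,160:320]
    cv2.imwrite(f'pics/{n}5c.png',cv2.resize(a,None,fx=4,fy=4,interpolation=cv2.INTER_CUBIC))
E
```

```text
[ 5.27297192e-01 -2.30871984e-04  8.63459037e-02] 14.85 [ 0.53295767 -0.69329766 -1.83317781] 14.188831891931086
```

View pics/side5c.png

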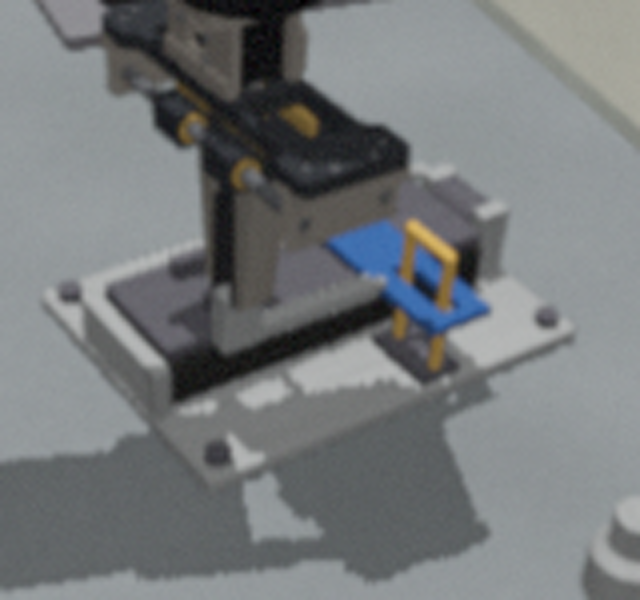

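View pics/top5c.png

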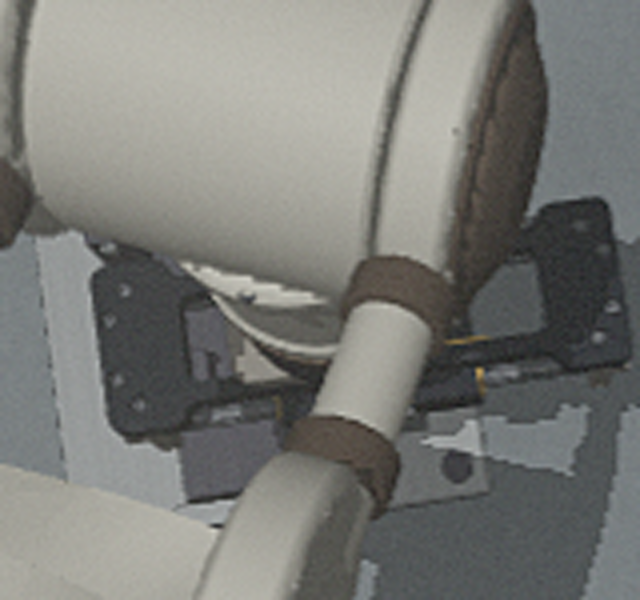

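```bash
python3 - <<'E'
from h import *
import pickle
S=pickle.load(open('side5.pkl','rb'))
f=lambda x,y:(x/4+270-.4,y/4+90-.4)
def pl(q,off):
    o,d=ray(S,*f(*q)); s=((EYE+off*EY-o)@EY)/(d@EY); X=o+s*d-EYE; return X@EX, X[2]+.08
for nm,q,off in [('tip mid',(384,283),0),('tip bot',(384,292),-.006),('tip top',(380,273),-.006),('head bot rear',(230,352),-.008),('bot edge @300',(300,328),-.006),('staple low',(442,300),-.018),('staple top',(432,236),0)]: print(nm,pl(q,off))
a=S['pixels'].copy()
for x,z in [(-.034,.0785),(-.034,.0885),(-.148,.0785),(-.124,.0785),(-.124,.0885)]:
    p=proj(S,EYE+x*EX-.007*EY+[0,0,z-.08]); cv2.circle(a,tuple(np.round(p*16).astype(int).tolist()),8,(0,0,255),-1,shift=4)
cv2.imwrite('pics/chk.png',cv2.resize(a[130:200,300:410],None,fx=7,fy=7,interpolation=cv2.INTER_CUBIC))
E
```

```text
tip mid (np.float64(-0.0310513525039165), np.float64(0.08198159084562451))
tip bot (np.float64(-0.035407569888604176), np.float64(0.08094714656120361))
tip top (np.float64(-0.04004640329924461), np.float64(0.09622894751151856))
head bot rear (np.float64(-0.14255168561644027), np.float64(0.08157611740324999))
bot edge @300 (np.float64(-0.09428881757530425), np.float64(0.07779211177903644))
staple low (np.float64(-0.00029671648494651473), np.float64(0.06960153066329755))
staple top (np.float64(0.0013439105138148529), np.float64(0.10391647699527862))
```

View pics/chk.png

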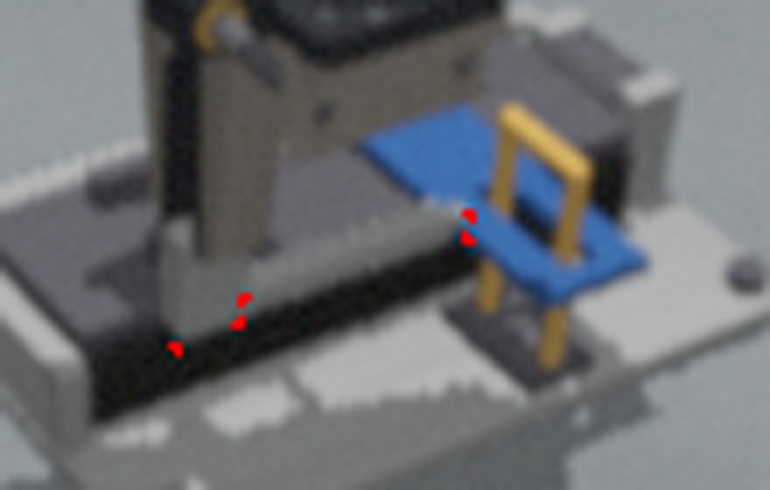

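```bash
python3 - <<'E'
from h import *
import pickle
def g(x,z,v):
    P=EYE+x*EX; P[2]=z; bot.line_to(P,max_speed=v)
    f=np.array(bot.current_contact_force()); print(x,z,f@EX,f@EY,f[2],bot.current_opening()*92,bot.current_clock()); return f
g(-.136,.0775,.1)
for x in (-.105,-.085,-.065,-.05,-.037,-.027):
    f=g(x,.0775,.06)
    if abs(f@EX)>12: print('STOP');break
for n in('side',):
    c=cam(n);cv2.imwrite(f'pics/{n}6.png',c['pixels']);pickle.dump(c,open(n+'6.pkl','wb'))
    a=c['pixels'][90:240,270:430]
    cv2.imwrite(f'pics/{n}6c.png',cv2.resize(a,None,fx=4,fy=4,interpolation=cv2.INTER_CUBIC))
E
```

```text
-0.136 0.0775 0.21878700679100693 0.2387457042501283 -0.8627210013859744 14.055911654177617 15.2
-0.105 0.0775 -0.5966764294577745 0.14485490927409192 -1.7964309096596582 14.245031273475165 15.8667
-0.085 0.0775 -0.5722949292588206 -0.16041759808092224 -1.8408876588645233 14.28157484369444 16.35
-0.065 0.0775 -0.65612214081552 -0.5956905538030198 -2.2592720055775755 13.832473923842551 16.8333
-0.05 0.0775 -0.538838235144754 0.3526343019758528 -0.3087871168200722 14.276063570210558 17.2333
-0.037 0.0775 -0.07448457224861271 -0.4091445577218416 -1.8235963542501863 14.297627728313454 17.6
-0.027 0.0775 -1.0417309999411557 0.2625643968313484 -2.1124733200955803 14.555196765280858 17.9167
```

View pics/side6c.png

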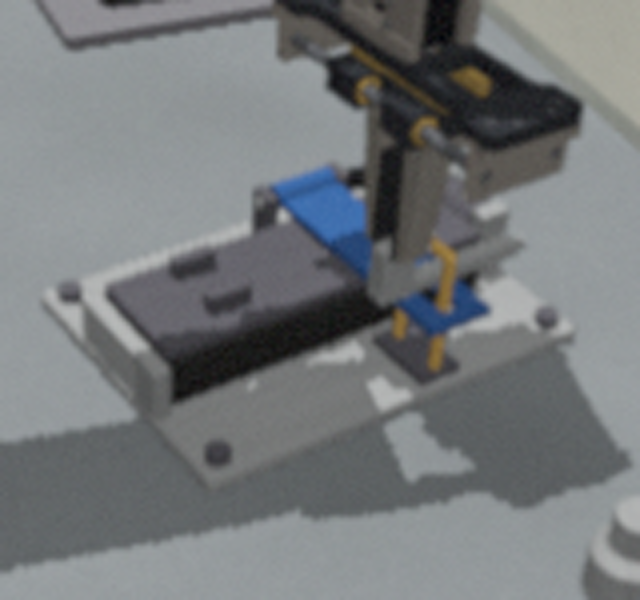

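The key's shank goes through the loop with its tip at crop (520,245), and there is no side force. Next: last advance, lower onto the strap, release.

```bash
python3 - <<'E'
from h import *
import pickle
def g(x,z,v):
    P=EYE+x*EX; P[2]=z; bot.line_to(P,max_speed=v); bot.hold(.1)
    f=np.mean([bot.current_contact_force() for _ in range(3)],0); print(x,round(z,4),f@EX,f@EY,f[2],bot.current_clock()); return f
for x in (-.023,-.0195):
    f=g(x,.0775,.04)
    if abs(f@EX)>10: print('STOP');break
z=.0775
while z>.0705:
    z-=.001; f=g(x,z,.03)
    if f[2]>2.5: print('contact');break
c=cam('side');cv2.imwrite('pics/s7.png',cv2.resize(c['pixels'][90:240,270:430],None,fx=4,fy=4,interpolation=cv2.INTER_CUBIC))
print(bot.current_ee_pos())
E
```

```text
-0.023 0.0775 -0.6354854230013397 0.23959937649778265 -1.0656266592982175 18.3167
-0.0195 0.0775 0.032548253259702946 -0.08656254817115375 -1.1546201884724772 18.6667
-0.0195 0.0765 -0.44483269288680505 -0.08430378037918988 -1.2605207216519196 19.0167
-0.0195 0.0755 -0.5729422181453597 0.2029622888827532 -1.4172637886630792 19.3667
-0.0195 0.0745 -0.6288555005074921 0.57274515146361 -2.3537963647247313 19.7167
-0.0195 0.0735 -0.047382691446971756 -0.28526718226656 -1.6034642921234077 20.0667
-0.0195 0.0725 -0.5525797136632572 0.4837219245302052 0.701344463457367 20.4167
-0.0195 0.0715 -3.559444481729598 0.21821056746318154 4.69694216497826 20.7667
contact
[0.64094835 0.02096983 0.07261028]
```

View pics/s7.png

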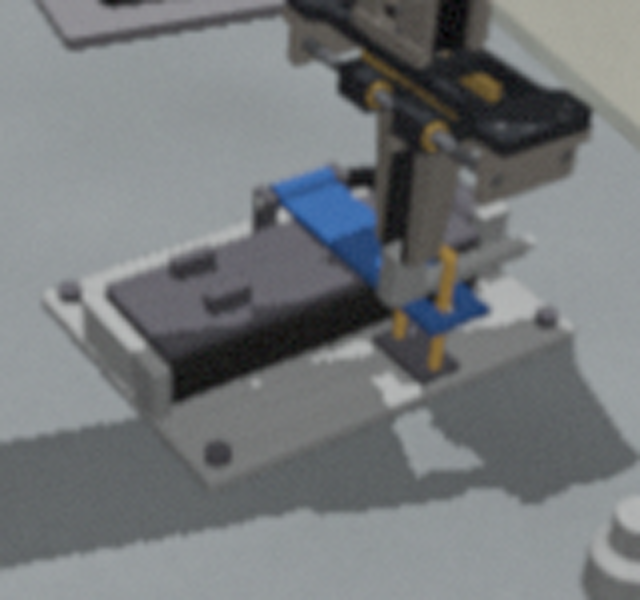

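```bash
python3 - <<'E'
from h import *
import pickle
P=EYE-.0195*EX; P[2]=.0722; bot.line_to(P,max_speed=.03)
bot.set_gripper(.3); print(bot.current_opening()*92,bot.current_contact_force())
P[2]=.2; bot.line_to(P,max_speed=.12)
print(bot.current_clock(),bot.current_contact_force())
p=P.copy();p[:2]=[.38,-.25];p[2]=.25
bot.goto(p,down(YAW-np.pi/2))
print(bot.current_clock())
for n in('side','top'):
    c=cam(n);cv2.imwrite(f'pics/{n}8.png',c['pixels']);pickle.dump(c,open(n+'8.pkl','wb'))
    a=c['pixels'][90:240,270:430] if n=='side' else c['pixels'][40:200,140:300]
    cv2.imwrite(f'pics/{n}8c.png',cv2.resize(a,None,fx=3.7,fy=3.7,interpolation=cv2.INTER_CUBIC))
E
```

```text
27.589267284819954 [ 0.60499429  0.0548918  -0.29717175]
22.6833 [-0.17915977  1.09876796 -0.64203713]
24.1
```

View pics/side8c.png

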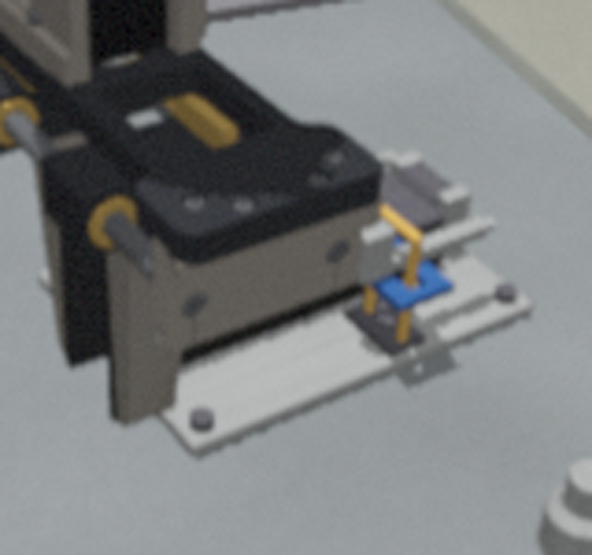

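View pics/top8c.png

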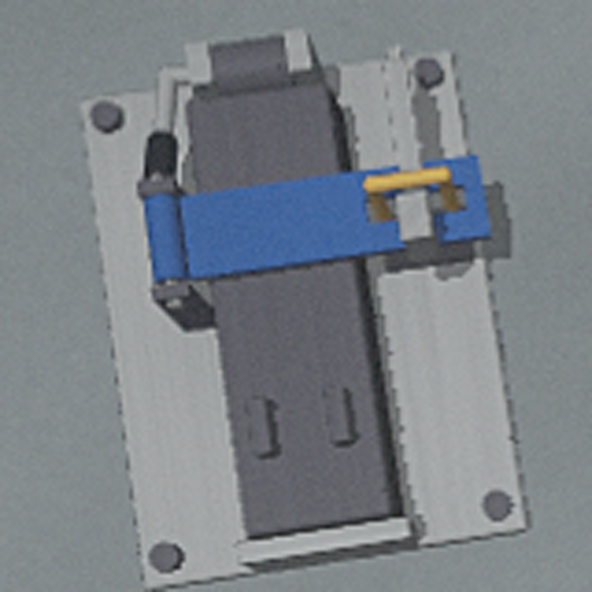

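```bash
python3 - <<'E'
from h import *
import pickle
T=pickle.load(open('top8.pkl','rb'))
for n,q,z in [('front',(411,192),.102),('rear',(417,239),.102),('tip',(396,50),.072),('bar rear',(408,188),.1),('bar front',(407,170),.1),('strap end',(474,157),.066),('strap end',(490,236),.066)]:
    P=onz(T,q[0]/3.7+140-.4,q[1]/3.7+40-.4,z)-EYE; print(n,P@EX,P@EY)
E
```

```text
front -0.00833850853289056 -0.0007989360155670636
rear -0.03257602389275812 -0.00028931133499024816
tip 0.08111093103838525 -0.0018994912775011589
bar rear -0.005261969134126808 0.0005201969518288521
bar front 0.003997811698831966 -0.00031249089146873635
strap end 0.020630398017644134 -0.03341965475465417
strap end -0.022834015075993367 -0.035373626687020654
```

```bash
python3 - <<'E'
from h import *
print(bot.current_contact_force(),bot.current_clock()); bot.job_done()
E
```

```text
[-0.66925085  0.06592042 -0.11697804] 24.2
the job is handed in; nothing more can be done
```

The job is done and handed in at 24.2 s of the 54 s allowed; it gives no verdict.

- **Strap:** I pushed it past upright with the closed fingers and it fell shut. In the last pictures it lies level over the block with its slot around the staple. Its free end is 33–35 mm past the staple, where 36 mm is expected.
- **Key:** I took the smallest slim key (pixel 434,188 in the top view), slid it through the loop above the strap, lowered it until it touched the strap, and let go. The head's front face is about 3 mm from the staple bar, and the tip is about 81 mm beyond the staple centre. The key lies straight in the loop.
- **Forces:** The highest force I saw on the tool was about 6 N, read as the key touched the strap. The readings were taken between moves, so a brief peak could have been missed. The arm was clear of everything at the end.
- **Disagreement:** The side camera read heights about 2–3 mm high at the staple top. I placed the key by its position relative to the staple and by feeling for contact, so this did not affect the result.

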